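# Bring the spot plate's edge out over the end of the riser

### The job

The white spot plate lies askew on the low bench riser. Without picking it up, push it back with your fingertips until its long side lies flat against the riser's rail, and then push it along the rail towards the end beside which the porcelain mortar stands (the dropper bottle stands beside the other end), until about a third of its length sticks out over that end, so that the next person can take it by the edge. Leave it lying flat there, still along the rail, and do not disturb the other things on the counter.

Things in the scene. Friction and masses are not known exactly. Their poses are not given: they have to be found in the camera images.
- riser: Fixed low bench riser (a ledge) on the counter, grey top 140 mm deep (x) by 320 mm long (y), top surface 45 mm above the counter, both ends (y = -160 and +160 mm) open. An aluminium rail 12 mm thick stands 12 mm above the top along its whole far edge: its inner face is at x = +58 mm. The origin is the centre of its underside on the counter; x points away from the robot towards the rail, y along the ledge to the left, z up.
- spot_plate: Loose thin white porcelain plate with eight shallow round wells on its upper side, 70 mm (x) by 110 mm (y) by 6 mm thick, about 0.12 kg, lying flat on the riser a little in front of the rail and slightly askew. The origin is the centre of its underside; y runs along its long side, z up. Flat against the rail, its origin is at x = +23 mm in the riser's frame; it slides on the riser with ordinary dry friction.
- mortar: Loose white porcelain mortar (a small bowl, 83 mm across, 50 mm high) standing on the counter beyond one end of the riser, left or right: it marks the end over which the plate shall stick out. The origin is the centre of its underside. Leave it alone.
- dropper_bottle: Loose small brown dropper bottle, 37 mm across, 101 mm high, standing on the counter beyond the other end of the riser. The origin is the centre of its underside. Leave it alone.
- cork: Loose cork stopper, 26 mm across, 26 mm high, standing on the counter in front of the riser. The origin is the centre of its underside. Leave it alone.
- petri_dish: Loose covered clear dish, 96 mm across, 16 mm high, lying on the counter in front of the riser. The origin is the centre of its underside. Leave it alone.
Things that resemble listed ones, but are neither listed nor needed, are in the scene too. Of the things shaped like the spot_plate, the white one is meant.

How it is judged:
By the outcome, as a careful person would: the job done as asked, in the order asked, and still so for the second after the job is handed in, with the robot touching nothing.
It also fails if it takes over 61 s, if anything falls off the work surface, if the arm or the gripper's body presses on something with over 40 N, if the wrist force passes 120 N, or if a joint passes its speed limit or range.

### The arm

A 6-joint arm with a two-finger parallel gripper is mounted at the origin on a cart in front of the work surface, level with it; the furniture and walls round the work are solid. World frame = base frame: x ahead of the robot, y to its left, z up, the work surface at z = 0. Lengths are in m, angles in rad, forces in N, time in s.
With the tool pointing down it reaches from about 0.3 to 0.95 m from the base axis. Payload 3.1 kg.
Tool frame: the origin (TCP) lies at the very end of the fingers, on their centre line; the grasp point (between the pads) lies 19 mm behind it; z points along the fingers, y is the direction in which the jaws open and shut (so a half turn about z gives the same grasp; the last joint's range is limited). The gripper opens to 85 mm and grips with 20 to 120 N. Pads are 22 mm wide; open, the fingers measure 114 mm over their backs; the gripper's body (76 mm by 85 mm) begins 54 mm behind the grasp point. The pads swing forward as they close: fully open they stand 13 mm farther back than shut.
Start: joints at [-1.356, 0.308, 1.634, -0, 1.2, -0.07], TCP at [0.176, -0.6, 0.202] pointing down, gripper open.
Joint ranges: [-3.06, 3.06], [-0.79, 1.96], [0.05, 2.63], [-1.19, 4.34], [0.05, 2.64], [-2.94, 2.94]. Speed limits (rad/s): [2.79, 2.79, 3.14, 3.14, 3.14, 3.14].

### API

Orientations are given as a unit quaternion [w, x, y, z].
In Python, from workcell import readout, vision, ticket gives the robot as it stands.
- The arm moves only by the shell command python3 -m crank 'ROWS' [OPENING] [FORCE]. ROWS is JSON, a list of rows, each an object of numbers: "tx", "ty", "tz": the shift along the tool's x, y, z in m; "twist": the turn about the tool's z in degrees. A call has 1 to 5 rows; each row shifts and turns the commanded pose from where the row before left it, along the tool's axes as they then stand; what a row does not reach is not made up. A row lasts 1/10 s, in which the tool goes at most 50 mm and 8.59 degrees, less where a joint would pass 70% of its speed; a pose out of reach is approached as far as the arm can. A call is refused whole if a number of a shift passes 0.05 or a number of a turn 8.59, either way. A call with a gripper value outside its range is refused whole. OPENING is the closure, from -1 (fully open) to 1 (shut), so that 0 is half open, set as the call begins (- or left out, the last holds). The fingers move at their own pace and stop on an object; FORCE is the grip in N (left out, the last holds). Time passes only in rows, so rows that do not move let the fingers close. It gives the time, the measured TCP pose, the force and the opening at its end, in the units of the state.
- readout.observe(): the state, without advancing time (a new reading comes with each control period).
- vision.read_camera(name): name is "scene" or "top" or "wrist"; returns a dict with "image" (400x640x3 uint8, red, green, blue), "depth" (400x640 float32, m along the optical axis (not along the pixel's ray), 0 where there is no reading), "fovy" (degrees; the focal length in pixels is half the picture's height over the tangent of half this angle, whatever the lens; pixels are square), "cx", "cy" (the principal point, pixels), "k1" (the pictures are not rectified: a ray, as slopes to the right and down, at radius r is drawn at 1 + k1 r^2 times it, then the intrinsics apply), "xyz" and "orientation" of the camera in the world; the wrist camera has in their place "tool_from_camera" (4x4, takes a point from camera to tool coordinates, whose origin is the TCP and whose axes are the flange's). Camera axes: x right, y down, z forward; pixel columns grow to the right and rows downward; lengths in m; the calibration is good to about 2 mm. A picture is of the moment at which its call begins: read the wrist's pose just before it.
- ticket.job_done(): hands the job in, once; it reports no verdict.
The state is a dict: "clock": time; "joint_positions": joint angles; "qvel": joint speeds; "joint_efforts": joint torques, N m; "tcp_pos": TCP position; "tool_rot": TCP orientation; "force": force on the tool from outside, world axes, zero at the start; "ft_torque": the same for the moment, N m; "width": finger opening in m.
Only numpy, scipy, OpenCV 4.12 (cv2) and the standard library are available. Lean on these libraries where they do the work, as an engineer would, in place of code of your own. Each camera call takes 0.05 s, during which the arm holds its last target. There are 200 camera calls.

## Working session

There is one attempt and no reset: what is moved stays moved. The work goes in short steps, Python scripts to look and compute and a shell command to move; the robot and the scene stay as the last step left them, time stands still between calls to the robot, and variables do not carry over. Pictures are saved under pics/ and viewed, about 8 in all and at most 12, crops included, and the job is handed in when it is done.

```bash
mkdir -p pics; ls; cat > h.py <<'E'
import numpy as np,cv2
from scipy.spatial.transform import Rotation as R
from workcell import readout,vision
def q2m(q): return R.from_quat([q[1],q[2],q[3],q[0]]).as_matrix()
def shot(name,fn=None):
    s=readout.observe(); c=vision.read_camera(name)
    f=200/np.tan(np.radians(c["fovy"])/2)
    if name=="wrist":
        T=np.array(c["tool_from_camera"]); M=np.eye(4); M[:3,:3]=q2m(s["tool_rot"]); M[:3,3]=s["tcp_pos"]; T=M@T
    else:
        T=np.eye(4); T[:3,:3]=q2m(c["orientation"]); T[:3,3]=c["xyz"]
    c["T"]=T; c["K"]=np.array([[f,0,c["cx"]],[0,f,c["cy"]],[0,0,1]]); c["D"]=np.array([c["k1"],0,0,0,0.])
    if fn: cv2.imwrite(fn,c["image"][:,:,::-1])
    return c
def ray(c,uv,z):
    uv=np.asarray(uv,float).reshape(-1,1,2)
    n=cv2.undistortPoints(uv,c["K"],c["D"]).reshape(-1,2)
    d=np.c_[n,np.ones(len(n))]@c["T"][:3,:3].T; o=c["T"][:3,3]
    return o+d*((z-o[2])/d[:,2])[:,None]
E
python3 - <<'E'
from h import *
import pickle
for n in("top","scene"):
    c=shot(n,f"pics/{n}0.png"); pickle.dump(c,open(n+".pkl","wb")); print(n,c["T"].round(3).tolist(),c["k1"],c["fovy"])
print(readout.observe())
E
```

```text
pics
top [[0.014, -0.987, 0.16, 0.366], [-1.0, -0.011, 0.018, 0.044], [-0.016, -0.16, -0.987, 1.287], [0.0, 0.0, 0.0, 1.0]] -0.11458864932359718 44.4564197124043
scene [[0.643, -0.352, 0.68, -0.268], [-0.766, -0.272, 0.583, -0.652], [-0.02, -0.896, -0.444, 0.601], [0.0, 0.0, 0.0, 1.0]] 0.015039670146010032 42.810872431234095
{'clock': 0.1, 'joint_positions': array([-1.35571382e+00,  3.08943236e-01,  1.63506034e+00,  3.07035634e-05,
        1.19967259e+00, -6.96874108e-02]), 'qvel': array([ 0.00142685, -0.00115347, -0.00247674,  0.00038228,  0.00076844,
        0.00045554]), 'joint_efforts': array([-3.21634197e-04, -4.16406476e+01, -2.77644306e+01, -3.48884612e-05,
        4.01570913e-03, -1.84600486e-05]), 'tcp_pos': array([ 0.17540537, -0.59904924,  0.20084569]), 'tool_rot': array([-1.04004250e-03,  9.89880631e-01,  1.41898738e-01, -6.14033146e-05]), 'force': array([ 0.02223977,  0.70247025, -0.02666485]), 'ft_torque': array([ 0.00114583, -0.04054581, -0.00729596]), 'width': 0.085374101317481}
```

View pics/top0.png

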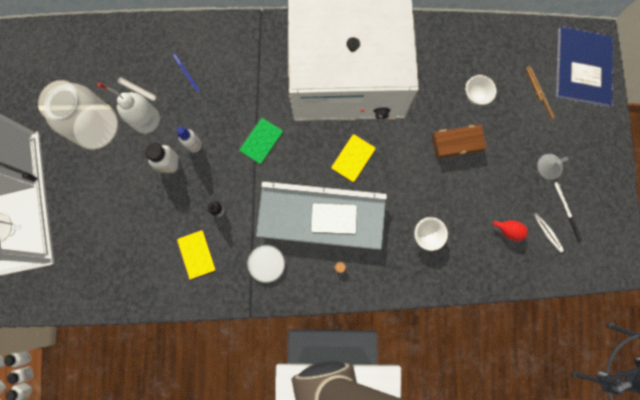

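View pics/scene0.png

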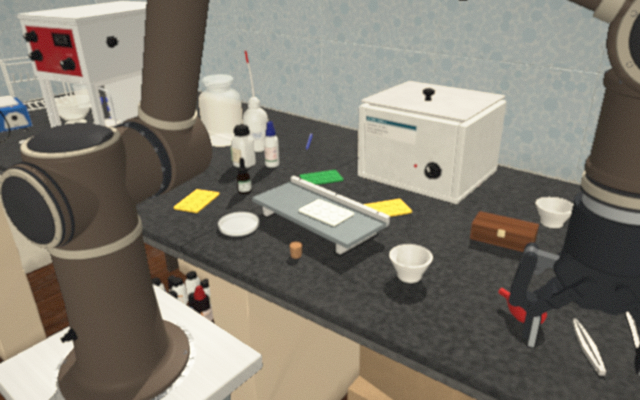

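The top view shows the riser at (258–386, 185–248) with the white plate on it at (312–356, 204–234). The other plate-shaped things are yellow at (353,158) and (196,254), and green at (261,140), all lying on the counter. The white one on the riser fits. The mortar is at (431,234), at the riser's right end (−y). A similar bowl at (480,90) is far away. The dropper bottle is at (215,209).

```bash
cat >> h.py <<'E'
def quad(m):
    n,l,st,ce=cv2.connectedComponentsWithStats(m.astype(np.uint8))
    i=1+np.argmax(st[1:,4]); k=cv2.findContours((l==i).astype(np.uint8),0,1)[0][0]
    return k.reshape(-1,2)
E
python3 - <<'E'
from h import *
import pickle
c=pickle.load(open("top.pkl","rb")); im=c["image"].astype(int)
hsv=cv2.cvtColor(c["image"],cv2.COLOR_RGB2HSV)
# riser grey
g=np.zeros((400,640),bool); sub=np.s_[170:262,245:400]
print("px",c["image"][220,290],c["image"][218,330],c["image"][188,320],c["image"][245,320])
V=hsv[...,2]
g[sub]=(V[sub]>80)
w=np.zeros((400,640),bool); w[198:240,300:365]=V[198:240,300:365]>195
for nm,m,z in(("plate",w,.051),):
    k=quad(m); P=ray(c,k,z)[:,:2]; r=cv2.minAreaRect((P*1000).astype(np.float32)); print(nm,r,cv2.boxPoints(r).round().tolist())
gr=g&(V<180)&(hsv[...,1]>15); 
k=quad(gr); P=ray(c,k,.045)[:,:2]; r=cv2.minAreaRect((P*1000).astype(np.float32)); print("riser grey",r,cv2.boxPoints(r).round().tolist())
rl=np.zeros_like(g); rl[178:206,255:392]=V[178:206,255:392]>185
k=quad(rl);P=ray(c,k,.057)[:,:2]; r=cv2.minAreaRect((P*1000).astype(np.float32)); print("rail",r,cv2.boxPoints(r).round().tolist())
print("mortar,cork,dish,bottle",ray(c,[[431,234]],.05).round(3),ray(c,[[340,267]],.026).round(3),ray(c,[[266,264]],.016).round(3),ray(c,[[213,207]],.101).round(3))
big=cv2.resize(c["image"][150:290,190:460],None,fx=2.9,fy=2.9,interpolation=cv2.INTER_CUBIC); cv2.imwrite("pics/crop.png",big[:,:,::-1])
E
```

```text
px [163 171 165] [245 245 240] [220 218 207] [57 60 58]
plate ((526.4700317382812, 15.89862060546875), (114.63439178466797, 73.76111602783203), 88.64067077636719) [[488.0, -41.0], [562.0, -42.0], [565.0, 72.0], [491.0, 74.0]]
riser grey ((635.19482421875, -18.81442642211914), (34.47022247314453, 83.18781280517578), 0.6376048922538757) [[617.0, 23.0], [618.0, -61.0], [653.0, -60.0], [652.0, 23.0]]
rail ((596.822021484375, 42.38551330566406), (317.2781677246094, 13.006036758422852), 84.8060302734375) [[576.0, -115.0], [589.0, -116.0], [618.0, 200.0], [605.0, 201.0]]
mortar,cork,dish,bottle [[ 0.487 -0.233  0.05 ]] [[ 0.402 -0.003  0.026]] [[0.408 0.189 0.016]] [[0.543 0.315 0.101]]
```

View pics/crop.png

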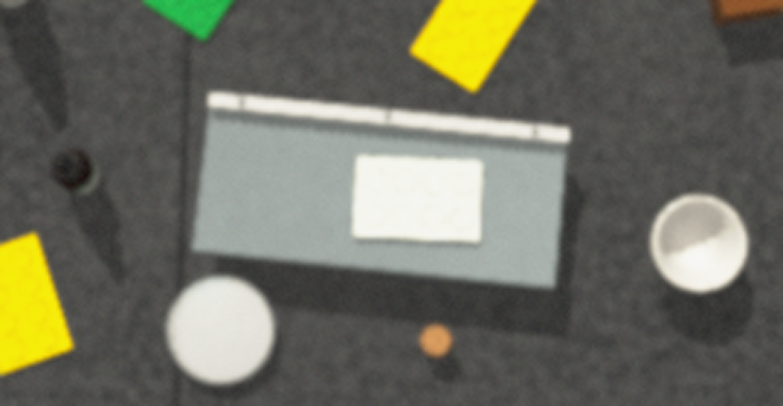

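The crop confirms that the white plate with wells lies on the riser at crop (418,198). The mortar is at the right end and the cork in front at (435,340). In the riser frame:
- **Riser:** origin about (0.533, 0.048), yaw about −5.2°.
- **Plate:** centre about (−4, −33) mm, turned about +3.8°.

So the plate has to go +27 mm towards the rail, then about −109 mm along it. I'll turn the tool to the riser's axes and move over.

```bash
python3 -m crank '[{"twist":7.2},{"twist":7.2},{"twist":7.1},{"tx":0.014,"ty":-0.046},{"tx":0.014,"ty":-0.046}]' 0 20
python3 -m crank '[{"tx":0.014,"ty":-0.046},{"tx":0.014,"ty":-0.046},{"tx":0.014,"ty":-0.046},{"tx":0.014,"ty":-0.046},{"tx":0.014,"ty":-0.046}]'
python3 -m crank '[{"tx":0.014,"ty":-0.046},{"tx":0.014,"ty":-0.046},{"tx":0.014,"ty":-0.046},{"tx":0.014,"ty":-0.046},{"tx":0.014,"ty":-0.046}]'
python3 -m crank '[{"tx":0.014,"ty":-0.046},{"tx":0.014,"ty":-0.046},{},{},{}]'
python3 - <<'E'
from h import *
import pickle
c=shot("wrist","pics/w1.png"); pickle.dump(c,open("w1.pkl","wb")); print(c["T"].round(3).tolist(),c["fovy"],c["k1"])
E
```

```text
[[0.281, -0.915, -0.288, 0.25], [-0.96, -0.269, -0.082, -0.578], [-0.002, 0.299, -0.954, 0.373], [0.0, 0.0, 0.0, 1.0]] 59.980806199841616 -0.06684350006026446schema error: expected keys tx, ty, tz, twist
schema error: expected keys tx, ty, tz, twist
schema error: expected keys tx, ty, tz, twist
schema error: expected keys tx, ty, tz, twist
```

View pics/w1.png

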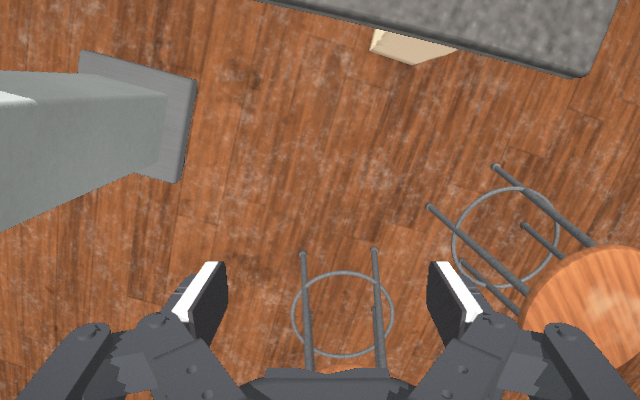

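The rows were refused because all four keys are needed, so the arm hasn't moved. The picture shows only floor, the fingers, and the counter edge at the top. I'll send the move again with full rows.

```bash
python3 -m crank '[{"tx":0,"ty":0,"tz":0,"twist":7.2},{"tx":0,"ty":0,"tz":0,"twist":7.2},{"tx":0,"ty":0,"tz":0,"twist":7.1},{"tx":0.014,"ty":-0.046,"tz":0,"twist":0},{"tx":0.014,"ty":-0.046,"tz":0,"twist":0}]' 0 20
python3 -m crank '[{"tx":0.014,"ty":-0.046,"tz":0,"twist":0},{"tx":0.014,"ty":-0.046,"tz":0,"twist":0},{"tx":0.014,"ty":-0.046,"tz":0,"twist":0},{"tx":0.014,"ty":-0.046,"tz":0,"twist":0},{"tx":0.014,"ty":-0.046,"tz":0,"twist":0}]'
python3 -m crank '[{"tx":0.014,"ty":-0.046,"tz":0,"twist":0},{"tx":0.014,"ty":-0.046,"tz":0,"twist":0},{"tx":0.014,"ty":-0.046,"tz":0,"twist":0},{"tx":0.014,"ty":-0.046,"tz":0,"twist":0},{"tx":0.014,"ty":-0.046,"tz":0,"twist":0}]'
python3 -m crank '[{"tx":0.014,"ty":-0.046,"tz":0,"twist":0},{"tx":0.014,"ty":-0.046,"tz":0,"twist":0},{"tx":0,"ty":0,"tz":0,"twist":0},{"tx":0,"ty":0,"tz":0,"twist":0}]'
python3 - <<'E'
from h import *
import pickle
c=shot("wrist","pics/w2.png"); pickle.dump(c,open("w2.pkl","wb")); print(c["T"].round(3).tolist(),c["fovy"],c["k1"])
E
```

```text
clock: 0.65
tcp_pos: [0.2116, -0.5101, 0.201]
tool_rot: [-0.001, 0.999, -0.046, -0.0]
force: [0.3, 0.9, 0.1]
width: 0.0431
clock: 1.15
tcp_pos: [0.3024, -0.286, 0.2018]
tool_rot: [-0.0, 0.999, -0.046, 0.0]
force: [1.0, 0.2, 0.3]
width: 0.0428
clock: 1.65
tcp_pos: [0.393, -0.0634, 0.2021]
tool_rot: [0.0, 0.999, -0.045, 0.0]
force: [0.6, -0.2, 0.5]
width: 0.0427
clock: 2.05
tcp_pos: [0.4286, 0.0248, 0.2016]
tool_rot: [0.0, 0.999, -0.043, -0.001]
force: [-0.3, 0.2, -0.3]
width: 0.0426
[[-0.086, -0.95, -0.3, 0.506], [-0.996, 0.082, 0.026, 0.018], [0.0, 0.301, -0.954, 0.373], [0.0, 0.0, 0.0, 1.0]] 59.980806199841616 -0.06684350006026446
```

View pics/w2.png

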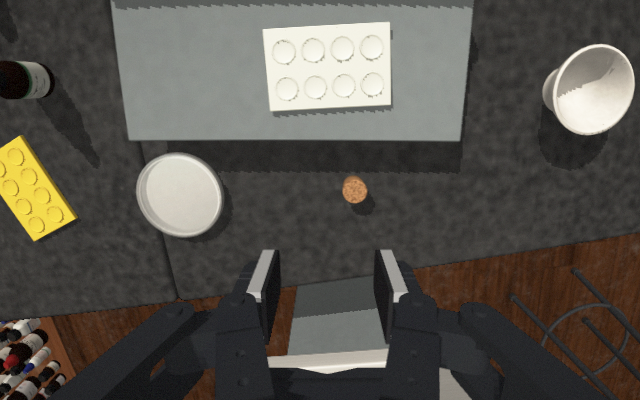

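The wrist view shows the plate at (263–391, 22–111) on the riser, the front edge of the riser from (128,139) to (462,141), and the cork at (354,190). The fingers are at the bottom. I'll measure from this closer view.

```bash
cat >> h.py <<'E'
def seg(c,z,p0,p1,dirn,n=40,w=9):
    "strongest grey edge across the line p0-p1 (pixels); returns world pts fitted line"
    g=cv2.GaussianBlur(cv2.cvtColor(c["image"],cv2.COLOR_RGB2GRAY).astype(np.float32),(3,3),0)
    p0,p1=np.float32(p0),np.float32(p1); t=(p1-p0)/np.linalg.norm(p1-p0); nn=np.float32([-t[1],t[0]])
    s=np.linspace(.06,.94,n)[:,None,None]; o=np.arange(-w,w+.1,.5)[None,:,None]
    q=(p0+s*(p1-p0)+o*nn).astype(np.float32); a=cv2.remap(g,q[...,0],q[...,1],1)
    e=np.argmax(dirn*np.gradient(a,axis=1),1); P=ray(c,q[np.arange(n),e],z)[:,:2]
    vx,vy,x,y=cv2.fitLine(P.astype(np.float32),cv2.DIST_HUBER,0,.001,.001).ravel(); return np.array([x,y]),np.array([vx,vy])
def cross(a,b):
    s=np.linalg.solve(np.c_[a[1],-b[1]],b[0]-a[0]); return a[0]+s[0]*a[1]
E
python3 - <<'E'
from h import *
import pickle
c=pickle.load(open("w2.pkl","rb"))
# dirn sign irrelevant check: normal = (-t_y,t_x); left->right => down
F=seg(c,.045,(128,139),(462,141),-1); Rt=seg(c,.045,(461,138),(472,15),1); L=seg(c,.045,(127,138),(112,12),-1)
a=cross(F,L);b=cross(F,Rt); yr=(a-b)/np.linalg.norm(a-b); yaw=np.degrees(np.arctan2(-yr[0],yr[1])); xr=np.array([yr[1],-yr[0]])
o=(a+b)/2+.07*xr; print("riser len",np.linalg.norm(a-b),"yaw",yaw,"origin",o)
V=cv2.cvtColor(c["image"],cv2.COLOR_RGB2GRAY); m=np.zeros(V.shape,bool); m[15:125,250:405]=V[15:125,250:405]>185
P=ray(c,quad(m),.051)[:,:2]; P=np.c_[(P-o)@xr,(P-o)@yr]*1000
r=cv2.minAreaRect(P.astype(np.float32)); print("plate in riser frame mm",r,cv2.boxPoints(r).round(1).tolist())
p=readout.observe()["tcp_pos"][:2]; print("tcp in riser",((p-o)@xr,(p-o)@yr))
q=readout.observe()["tool_rot"]; print("tool x yaw",np.degrees(np.arctan2(*q2m(q)[[1,0],0])))
for n,uv,z in(("cork",(354,184),.026),("mortar",(595,90),.05)):
    w=ray(c,[uv],z)[0,:2]-o; print(n,w@xr,w@yr)
E
```

```text
riser len 0.32493597 yaw -5.191463 origin [0.53462005 0.04840227]
plate in riser frame mm ((-5.394449234008789, -33.7931022644043), (69.50033569335938, 109.4985122680664), 3.336071729660034) [[-43.29999923706055, 18.799999237060547], [-36.900001525878906, -90.5], [32.5, -86.4000015258789], [26.100000381469727, 22.899999618530273]]
tcp in riser (np.float64(-0.10363172691443116), np.float64(-0.034149933343873576))
tool x yaw -5.104141152464888
cork -0.11836075419511723 -0.06164251872718798
mortar -0.019520796445125246 -0.28347516576208703
```

```bash
python3 -m crank '[{"tx":0.014,"ty":0,"tz":0.045,"twist":0},{"tx":0.014,"ty":0,"tz":0.045,"twist":0},{"tx":0.014,"ty":0,"tz":0.045,"twist":0},{"tx":0,"ty":0,"tz":0.004,"twist":0},{"tx":0,"ty":0,"tz":0,"twist":0}]'
python3 -m crank '[{"tx":0,"ty":0,"tz":0.003,"twist":0},{"tx":0,"ty":0,"tz":0,"twist":0},{"tx":0,"ty":0,"tz":0.003,"twist":0},{"tx":0,"ty":0,"tz":0,"twist":0}]'
```

```text
clock: 2.6
tcp_pos: [0.4685, 0.0186, 0.0615]
tool_rot: [0.0, 0.999, -0.047, -0.003]
force: [0.7, -0.6, 0.6]
width: 0.0428
clock: 3.0
tcp_pos: [0.4715, 0.02, 0.0583]
tool_rot: [0.0, 0.999, -0.045, 0.001]
force: [0.4, -0.4, -0.3]
width: 0.0424
```

```bash
python3 -m crank '[{"tx":0,"ty":0,"tz":0.002,"twist":0},{"tx":0,"ty":0,"tz":0,"twist":0},{"tx":0,"ty":0,"tz":0,"twist":0}]'
python3 -m crank '[{"tx":0,"ty":0,"tz":0.002,"twist":0},{"tx":0,"ty":0,"tz":0,"twist":0},{"tx":0,"ty":0,"tz":0,"twist":0}]'
python3 -m crank '[{"tx":0,"ty":0,"tz":0.002,"twist":0},{"tx":0,"ty":0,"tz":0,"twist":0},{"tx":0,"ty":0,"tz":0,"twist":0}]'
python3 -m crank '[{"tx":0,"ty":0,"tz":0.002,"twist":0},{"tx":0,"ty":0,"tz":0,"twist":0},{"tx":0,"ty":0,"tz":0,"twist":0}]'
```

```text
clock: 3.3
tcp_pos: [0.4707, 0.0201, 0.055]
tool_rot: [0.0, 0.999, -0.045, -0.0]
force: [-0.0, 0.4, -0.1]
width: 0.0426
clock: 3.6
tcp_pos: [0.4706, 0.02, 0.0528]
tool_rot: [0.0, 0.999, -0.045, -0.0]
force: [-0.5, -0.2, 0.6]
width: 0.0429
clock: 3.9
tcp_pos: [0.4706, 0.02, 0.0508]
tool_rot: [-0.0, 0.999, -0.045, -0.0]
force: [0.4, -0.3, 0.8]
width: 0.0426
clock: 4.2
tcp_pos: [0.4707, 0.02, 0.0489]
tool_rot: [-0.0, 0.999, -0.045, -0.0]
force: [-0.7, 0.7, -0.7]
width: 0.0429
```

```bash
python3 -m crank '[{"tx":0,"ty":0,"tz":0.002,"twist":0},{"tx":0,"ty":0,"tz":0,"twist":0},{"tx":0,"ty":0,"tz":0,"twist":0}]'
python3 -m crank '[{"tx":0,"ty":0,"tz":0.0015,"twist":0},{"tx":0,"ty":0,"tz":0,"twist":0},{"tx":0,"ty":0,"tz":0,"twist":0}]'
python3 -m crank '[{"tx":0,"ty":0,"tz":0.0015,"twist":0},{"tx":0,"ty":0,"tz":0,"twist":0},{"tx":0,"ty":0,"tz":0,"twist":0}]'
```

```text
clock: 4.5
tcp_pos: [0.4706, 0.0201, 0.0469]
tool_rot: [-0.0, 0.999, -0.045, -0.0]
force: [-0.6, 1.5, 0.5]
width: 0.0425
clock: 4.8
tcp_pos: [0.4707, 0.02, 0.0454]
tool_rot: [-0.0, 0.999, -0.045, -0.0]
force: [0.4, 0.1, -0.8]
width: 0.0429
clock: 5.1
tcp_pos: [0.4707, 0.02, 0.0439]
tool_rot: [-0.0, 0.999, -0.045, -0.0]
force: [-0.4, -0.1, -0.4]
width: 0.0425
```

```bash
python3 -m crank '[{"tx":0,"ty":0,"tz":0.0015,"twist":0},{"tx":0,"ty":0,"tz":0,"twist":0},{"tx":0,"ty":0,"tz":0,"twist":0}]'
python3 -m crank '[{"tx":0,"ty":0,"tz":0.0015,"twist":0},{"tx":0,"ty":0,"tz":0,"twist":0},{"tx":0,"ty":0,"tz":0,"twist":0}]'
python3 -c "
from h import *
shot('wrist','pics/w3.png')"
```

```text
clock: 5.4
tcp_pos: [0.4707, 0.0201, 0.0424]
tool_rot: [-0.0, 0.999, -0.045, -0.0]
force: [0.6, 0.2, 0.8]
width: 0.0425
clock: 5.7
tcp_pos: [0.4707, 0.02, 0.0409]
tool_rot: [-0.0, 0.999, -0.045, -0.0]
force: [0.5, -0.1, -0.1]
width: 0.0429
```

View pics/w3.png

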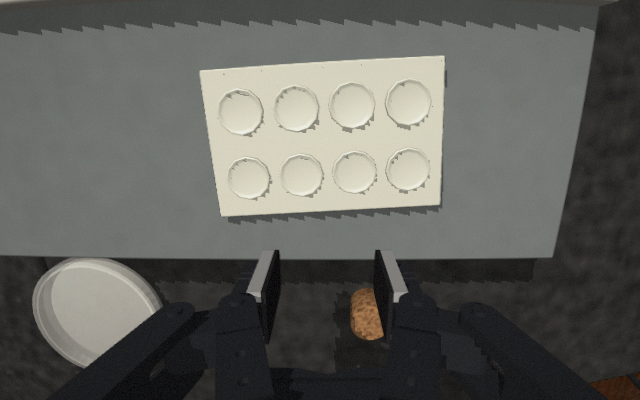

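The picture shows the plate at (200–445, 56–216). The fingertips end near (270,250) and (385,250), close to the riser's front edge at v=258. I'll check where the tips really are.

```bash
python3 - <<'E'
from h import *
c=shot("wrist"); s=readout.observe()
o=np.array([.53462,.0484]); a=np.radians(-5.19); xr=np.array([np.cos(a),np.sin(a)]); yr=np.array([-xr[1],xr[0]])
for z in(.04,.046,.052):
  for uv in((270,250),(385,250),(330,258)):
    w=ray(c,[uv],z)[0,:2]-o; print(z,uv,(w@xr*1000).round(1),(w@yr*1000).round(1))
def proj(p): 
  q=np.linalg.inv(c["T"])@np.r_[p,1]; return cv2.projectPoints(q[None,:3],np.zeros(3),np.zeros(3),c["K"],c["D"])[0].ravel().round(1)
print("tcp px",proj(s["tcp_pos"]))
print("depth tips",[c["depth"][v,u] for u,v in((265,262),(388,262),(320,262),(270,253),(380,253),(320,250))])
E
```

```text
0.04 (270, 250) -66.8 -3.1
0.04 (385, 250) -66.8 -66.2
0.04 (330, 258) -71.6 -36.1
0.046 (270, 250) -63.9 -4.2
0.046 (385, 250) -63.9 -65.1
0.046 (330, 258) -68.6 -36.0
0.052 (270, 250) -61.0 -5.3
0.052 (385, 250) -61.0 -64.0
0.052 (330, 258) -65.5 -35.9
tcp px [326.3 241.1]
depth tips [np.float32(0.1385923), np.float32(0.13913046), np.float32(0.23753604), np.float32(0.1471918), np.float32(0.14671874), np.float32(0.0)]
```

```bash
python3 - <<'E'
from h import *
c=shot("wrist"); s=readout.observe()
o=np.array([.53462,.0484]); a=np.radians(-5.19); xr=np.array([np.cos(a),np.sin(a)]); yr=np.array([-xr[1],xr[0]])
vv,uu=np.mgrid[0:400,0:640]; n=cv2.undistortPoints(np.c_[uu.ravel(),vv.ravel()].astype(float).reshape(-1,1,2),c["K"],c["D"]).reshape(400,640,2)
d=c["depth"]; X=np.dstack([n[...,0]*d,n[...,1]*d,d])@c["T"][:3,:3].T+c["T"][:3,3]
X[...,:2]-=o; Q=np.dstack([X[...,:2]@xr,X[...,:2]@yr,X[...,2]])*1000
print("riser top z",np.median(Q[225:245,100:200,2]), "plate z",np.median(Q[130:145,300:340,2]))
m=(d>.05)&(d<.18); m[:245]=0; m[315:]=0
for lo,hi in((225,285),(370,420)):
  k=m.copy(); k[:,:lo]=0;k[:,hi:]=0; P=Q[k]; P=P[P[:,2].argsort()]; print(P[:200:20].round(0).tolist(), "y range",np.percentile(P[:,1],[1,99]).round(), "x",np.percentile(P[:,0],[1,99]).round())
for v in range(248,300,6): print(v,[Q[v,u].round(0).tolist() for u in(262,268,274)])
E
```

```text
riser top z 44.65811187490961 plate z 50.74908430308159
[[-58.0, -13.0, 71.0], [-59.0, -13.0, 74.0], [-56.0, -13.0, 75.0], [-70.0, -13.0, 76.0], [-50.0, -11.0, 77.0], [-63.0, -13.0, 77.0], [-65.0, -13.0, 78.0], [-53.0, -1.0, 79.0], [-49.0, -7.0, 79.0], [-70.0, -13.0, 80.0]] y range [-13.   0.] x [-69. -47.]
[[-57.0, -56.0, 71.0], [-51.0, -56.0, 73.0], [-64.0, -56.0, 75.0], [-58.0, -56.0, 76.0], [-50.0, -56.0, 77.0], [-71.0, -56.0, 77.0], [-50.0, -57.0, 78.0], [-49.0, -62.0, 78.0], [-49.0, -56.0, 79.0], [-50.0, -58.0, 79.0]] y range [-69. -55.] x [-69. -47.]
248 [[-63.0, 0.0, 45.0], [-64.0, -3.0, 44.0], [-63.0, -6.0, 45.0]]
254 [[-50.0, -7.0, 80.0], [-50.0, -9.0, 79.0], [-50.0, -12.0, 80.0]]
260 [[-50.0, -8.0, 85.0], [-49.0, -10.0, 86.0], [-49.0, -13.0, 86.0]]
266 [[-50.0, -9.0, 90.0], [-49.0, -11.0, 91.0], [-51.0, -13.0, 88.0]]
272 [[-49.0, -10.0, 96.0], [-49.0, -12.0, 96.0], [-52.0, -13.0, 90.0]]
278 [[-49.0, -11.0, 101.0], [-49.0, -13.0, 101.0], [-55.0, -13.0, 90.0]]
284 [[-49.0, -11.0, 105.0], [-49.0, -13.0, 104.0], [-58.0, -13.0, 90.0]]
290 [[-49.0, -12.0, 109.0], [-52.0, -13.0, 103.0], [-59.0, -13.0, 92.0]]
296 [[-51.0, -12.0, 109.0], [-54.0, -13.0, 104.0], [-62.0, -13.0, 92.0]]
```

The depth image puts the fingertips near z≈75 mm, while the TCP reads 41 mm. I'll cross-check with the scene camera before going lower.

```bash
python3 - <<'E'
from h import *
o=np.array([.53462,.0484]); a=np.radians(-5.19); xr=np.array([np.cos(a),np.sin(a)]); yr=np.array([-xr[1],xr[0]])
for nm in("scene","top"):
  c=shot(nm,f"pics/{nm}1.png")
  vv,uu=np.mgrid[0:400,0:640]; n=cv2.undistortPoints(np.c_[uu.ravel(),vv.ravel()].astype(float).reshape(-1,1,2),c["K"],c["D"]).reshape(400,640,2)
  d=c["depth"]; X=np.dstack([n[...,0]*d,n[...,1]*d,d])@c["T"][:3,:3].T+c["T"][:3,3]
  X[...,:2]-=o; Q=np.dstack([X[...,:2]@xr,X[...,:2]@yr,X[...,2]])*1000
  m=(abs(Q[...,0]+60)<18)&(abs(Q[...,1]+34)<45)&(Q[...,2]>30)&(d>0)
  print(nm,m.sum(),np.histogram(Q[m][:,2],bins=range(30,130,6)))
  if nm=="scene":
    v,u=np.where(m); print(u.min(),u.max(),v.min(),v.max())
    im=c["image"][v.min()-60:v.max()+60,u.min()-80:u.max()+80]; cv2.imwrite("pics/sc_crop.png",cv2.resize(im,None,fx=3,fy=3,interpolation=2)[:590,:790,::-1])
E
```

```text
scene 2394 (array([ 38, 156, 214,   8,   0,   0,   9,  38,  49,  54,  46,  53,  51,
        35,  60,  59]), array([ 30,  36,  42,  48,  54,  60,  66,  72,  78,  84,  90,  96, 102,
       108, 114, 120, 126]))
281 327 43 234Traceback (most recent call last):
  File "<stdin>", line 12, in <module>
cv2.error: OpenCV(4.12.0) /io/opencv/modules/imgproc/src/resize.cpp:4208: error: (-215:Assertion failed) !ssize.empty() in function 'resize'
```

Both cameras agree that the half-open tips are about 32 mm above the reported TCP. That also explains why I felt no contact. I'll go down 18 mm, then feel for the riser.

```bash
python3 -m crank '[{"tx":0,"ty":0,"tz":0.005,"twist":0},{"tx":0,"ty":0,"tz":0.004,"twist":0},{"tx":0,"ty":0,"tz":0,"twist":0}]'
python3 -m crank '[{"tx":0,"ty":0,"tz":0.005,"twist":0},{"tx":0,"ty":0,"tz":0.004,"twist":0},{"tx":0,"ty":0,"tz":0,"twist":0}]'
cat >> h.py <<'E'
o=np.array([.53462,.0484]); a=np.radians(-5.19); xr=np.array([np.cos(a),np.sin(a)]); yr=np.array([-xr[1],xr[0]])
def cloud(c):
    vv,uu=np.mgrid[0:400,0:640]; n=cv2.undistortPoints(np.c_[uu.ravel(),vv.ravel()].astype(float).reshape(-1,1,2),c["K"],c["D"]).reshape(400,640,2)
    d=c["depth"]; X=np.dstack([n[...,0]*d,n[...,1]*d,d])@c["T"][:3,:3].T+c["T"][:3,3]
    X[...,:2]-=o; return np.dstack([X[...,:2]@xr,X[...,:2]@yr,X[...,2]])*1000
def tips(c):
    Q=cloud(c); s=readout.observe(); p=s["tcp_pos"][:2]-o; m=(abs(Q[...,0]-p@xr*1000)<20)&(abs(Q[...,1]-p@yr*1000)<50)&(c["depth"]>0)&(c["depth"]<.165)
    P=Q[m]; f=P[P[:,0]>np.percentile(P[:,0],97)-5]; print("tcp riser",(p@xr*1000).round(1),(p@yr*1000).round(1),(s["tcp_pos"][2]*1000).round(1),"tip low z",np.percentile(P[:,2],[.5,2,5]).round(1),"x",np.percentile(P[:,0],[2,98]).round(1))
def plate(c):
    V=cv2.cvtColor(c["image"],cv2.COLOR_RGB2GRAY); Q=cloud(c); m=(V>165)&(abs(Q[...,2]-50.5)<4)&(abs(Q[...,1])<260)&(abs(Q[...,0])<61)
    m=cv2.morphologyEx(m.astype(np.uint8),cv2.MORPH_OPEN,np.ones((5,5)))
    P=ray(c,quad(m),.051)[:,:2]-o; P=np.c_[P@xr,P@yr]*1000; r=cv2.minAreaRect(P.astype(np.float32)); print("plate",np.round(r[0],1),np.round(r[1],1),round(r[2],2),cv2.boxPoints(r).round(1).tolist())
E
python3 -c "
from h import *
c=shot('wrist','pics/w4.png');tips(c);plate(c)"
```

```text
clock: 6.2
tcp_pos: [0.4699, 0.0201, 0.0311]
tool_rot: [-0.0, 0.999, -0.045, -0.001]
force: [-0.5, 0.9, 0.8]
width: 0.0427
clock: 6.5
tcp_pos: [0.47, 0.0201, 0.0222]
tool_rot: [-0.0, 0.999, -0.045, -0.001]
force: [-1.1, 0.3, 0.2]
width: 0.0427
tcp riser -61.5 -34.0 22.5 tip low z [43.7 44.1 44.4] x [-69.4 -43.1]
plate [ -5.3 -33.5] [ 69.  108.8] 3.29 [[-42.900001525878906, 18.799999237060547], [-36.599998474121094, -89.80000305175781], [32.20000076293945, -85.80000305175781], [26.0, 22.799999237060547]]
```

```bash
python3 -m crank '[{"tx":0,"ty":0,"tz":0.003,"twist":0},{"tx":0,"ty":0,"tz":0,"twist":0}]'
python3 -m crank '[{"tx":0,"ty":0,"tz":0.002,"twist":0},{"tx":0,"ty":0,"tz":0,"twist":0}]'
python3 - <<'E'
from h import *
c=shot('wrist');Q=cloud(c);d=c["depth"]
m=(d>.05)&(d<.155);m[:240]=0;m[300:]=0;m[:,:225]=0;m[:,420:]=0
P=Q[m&(Q[...,0]>-51)&(Q[...,0]<-46)]; print(len(P),np.percentile(P[:,2],[1,3,10]).round(1))
E
```

```text
clock: 6.75
tcp_pos: [0.4705, 0.02, 0.0197]
tool_rot: [-0.0, 0.999, -0.045, -0.0]
force: [0.5, 0.0, -0.9]
width: 0.0425
clock: 6.95
tcp_pos: [0.4706, 0.02, 0.0178]
tool_rot: [-0.0, 0.999, -0.045, -0.0]
force: [-0.2, 0.7, 1.3]
width: 0.0429
2022 [52.8 54.2 58.3]
```

```bash
python3 -m crank '[{"tx":0,"ty":0,"tz":0.002,"twist":0},{"tx":0,"ty":0,"tz":0,"twist":0}]'
python3 -m crank '[{"tx":0,"ty":0,"tz":0.001,"twist":0},{"tx":0,"ty":0,"tz":0,"twist":0}]'
python3 -m crank '[{"tx":0,"ty":0,"tz":0.001,"twist":0},{"tx":0,"ty":0,"tz":0,"twist":0}]'
python3 -m crank '[{"tx":0,"ty":0,"tz":0.001,"twist":0},{"tx":0,"ty":0,"tz":0,"twist":0}]'
python3 - <<'E'
from h import *
c=shot('wrist',"pics/w5.png");Q=cloud(c);d=c["depth"]
m=(d>.05)&(d<.155);m[:240]=0;m[300:]=0;m[:,:225]=0;m[:,420:]=0
P=Q[m&(Q[...,0]>-51)&(Q[...,0]<-46)]; print(len(P),np.percentile(P[:,2],[1,3,10]).round(1))
E
```

```text
clock: 7.2
tcp_pos: [0.4706, 0.0201, 0.0158]
tool_rot: [-0.0, 0.999, -0.045, -0.0]
force: [-0.5, 0.0, 0.3]
width: 0.0426
clock: 7.4
tcp_pos: [0.4706, 0.02, 0.0148]
tool_rot: [-0.0, 0.999, -0.045, -0.0]
force: [0.4, -0.1, -0.9]
width: 0.0427
clock: 7.6
tcp_pos: [0.4708, 0.02, 0.0139]
tool_rot: [-0.0, 0.999, -0.045, 0.0]
force: [0.2, 0.2, -0.6]
width: 0.0424
clock: 7.8
tcp_pos: [0.4709, 0.02, 0.0139]
tool_rot: [0.0, 0.999, -0.045, -0.0]
force: [-3.4, -0.7, 7.4]
width: 0.0424
3827 [43.8 44.  44.4]
```

View pics/w5.png

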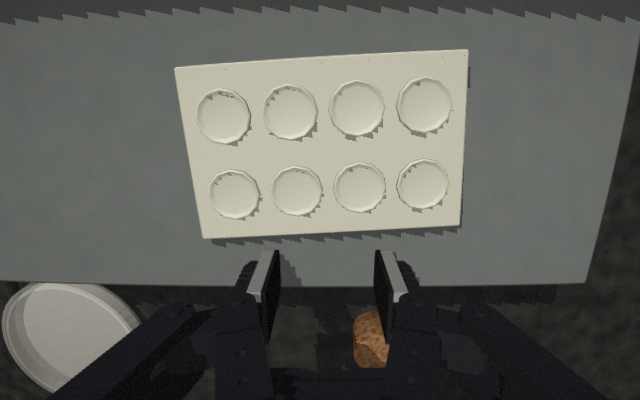

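The picture shows the tips at (270,250) and (385,250), just in front of the plate's near side (v≈225–240). The 7 N contact puts the riser top at TCP z≈13.9 mm. I'll raise 2 mm so the tips sit at plate height, then push towards the rail.

```bash
python3 -m crank '[{"tx":0,"ty":0,"tz":-0.002,"twist":0},{"tx":0.003,"ty":0,"tz":0,"twist":0},{"tx":0.003,"ty":0,"tz":0,"twist":0},{"tx":0.003,"ty":0,"tz":0,"twist":0},{"tx":0.003,"ty":0,"tz":0,"twist":0}]'
python3 -m crank '[{"tx":0.004,"ty":0,"tz":0,"twist":0},{"tx":0.004,"ty":0,"tz":0,"twist":0},{"tx":0.004,"ty":0,"tz":0,"twist":0}]'
python3 -c "
from h import *
c=shot('wrist','pics/w6.png');tips(c);plate(c)"
```

```text
clock: 8.35
tcp_pos: [0.4826, 0.019, 0.0147]
tool_rot: [-0.0, 0.999, -0.045, -0.001]
force: [-0.7, 0.6, 0.8]
width: 0.0428
clock: 8.65
tcp_pos: [0.495, 0.0178, 0.0149]
tool_rot: [0.0, 0.999, -0.045, -0.0]
force: [-0.8, 0.1, -0.4]
width: 0.0429
tcp riser -35.7 -34.1 15.1 tip low z [43.6 44.  44.3] x [-50.9 -17.4]
plate [ 10.6 -35.4] [ 68.6 108.5] 0.03 [[-23.799999237060547, 18.899999618530273], [-23.700000762939453, -89.5999984741211], [44.900001525878906, -89.5999984741211], [44.79999923706055, 18.899999618530273]]
```

The plate has squared up (0.0°) and moves with the tips. About 12 mm is left to the rail.

```bash
python3 -m crank '[{"tx":0.004,"ty":0,"tz":0,"twist":0},{"tx":0.004,"ty":0,"tz":0,"twist":0},{"tx":0.002,"ty":0,"tz":0,"twist":0},{"tx":0,"ty":0,"tz":0,"twist":0}]'
python3 -m crank '[{"tx":0.001,"ty":0,"tz":0,"twist":0},{"tx":0,"ty":0,"tz":0,"twist":0}]'
python3 -m crank '[{"tx":0.001,"ty":0,"tz":0,"twist":0},{"tx":0,"ty":0,"tz":0,"twist":0}]'
python3 -c "
from h import *
c=shot('wrist','pics/w7.png');tips(c);plate(c)"
```

```text
clock: 9.1
tcp_pos: [0.5054, 0.0169, 0.0151]
tool_rot: [0.0, 0.999, -0.045, 0.001]
force: [0.1, 0.1, -0.4]
width: 0.0427
clock: 9.3
tcp_pos: [0.5058, 0.0169, 0.015]
tool_rot: [0.0, 0.999, -0.045, 0.0]
force: [0.8, -0.0, 0.1]
width: 0.0427
clock: 9.5
tcp_pos: [0.5065, 0.0168, 0.015]
tool_rot: [-0.0, 0.999, -0.045, -0.0]
force: [0.2, 0.2, 0.5]
width: 0.0425
tcp riser -25.2 -34.0 14.9 tip low z [43.6 44.  44.4] x [-40.1  -6.5]
plate [ 20.2 -35.4] [ 64.7 108.4] 0.03 [[-12.199999809265137, 18.799999237060547], [-12.100000381469727, -89.5999984741211], [52.599998474121094, -89.5999984741211], [52.5, 18.799999237060547]]
```

```bash
python3 -m crank '[{"tx":0.001,"ty":0,"tz":0,"twist":0},{"tx":0,"ty":0,"tz":0,"twist":0}]'
python3 -m crank '[{"tx":0.001,"ty":0,"tz":0,"twist":0},{"tx":0,"ty":0,"tz":0,"twist":0}]'
python3 -m crank '[{"tx":0.001,"ty":0,"tz":0,"twist":0},{"tx":0,"ty":0,"tz":0,"twist":0}]'
```

```text
clock: 9.75
tcp_pos: [0.5067, 0.0168, 0.0148]
tool_rot: [-0.0, 0.999, -0.045, -0.001]
force: [-2.3, 0.2, 2.4]
width: 0.043
clock: 9.95
tcp_pos: [0.5067, 0.0168, 0.0146]
tool_rot: [-0.0, 0.999, -0.045, -0.002]
force: [-5.1, 0.4, 4.1]
width: 0.043
clock: 10.15
tcp_pos: [0.5067, 0.0168, 0.0144]
tool_rot: [-0.0, 0.999, -0.045, -0.003]
force: [-6.1, 0.6, 5.1]
width: 0.0428
```

The plate is seated: the tips have stalled at 6 N with the plate's near edge at x=−12. I'll back off, rise and move beyond the plate's +y end. Then I'll turn −90°, since +90° would exceed the last joint's range, so that both fingers push squarely along the rail.

```bash
python3 -m crank '[{"tx":-0.006,"ty":0,"tz":0,"twist":0},{"tx":-0.010,"ty":0,"tz":0,"twist":0},{"tx":0,"ty":0,"tz":-0.02,"twist":0},{"tx":0,"ty":0,"tz":-0.03,"twist":0},{"tx":0,"ty":-0.024,"tz":0,"twist":0}]'
python3 -m crank '[{"tx":0.018,"ty":-0.025,"tz":0,"twist":0},{"tx":0.019,"ty":-0.025,"tz":0,"twist":0},{"tx":0.018,"ty":0,"tz":0,"twist":-8.5},{"tx":0,"ty":0,"tz":0,"twist":-8.5},{"tx":0,"ty":0,"tz":0,"twist":-8.5}]'
python3 -m crank '[{"tx":0,"ty":0,"tz":0,"twist":-8.5},{"tx":0,"ty":0,"tz":0,"twist":-8.5},{"tx":0,"ty":0,"tz":0,"twist":-8.5},{"tx":0,"ty":0,"tz":0,"twist":-8.5},{"tx":0,"ty":0,"tz":0,"twist":-8.5}]'
python3 -m crank '[{"tx":0,"ty":0,"tz":0,"twist":-8.5},{"tx":0,"ty":0,"tz":0,"twist":-8.5},{"tx":0,"ty":0,"tz":0,"twist":-5},{"tx":0,"ty":0,"tz":0,"twist":0},{"tx":0,"ty":0,"tz":0,"twist":0}]'
cat >> h.py <<'E'
def where():
    s=readout.observe(); M=q2m(s["tool_rot"]); p=s["tcp_pos"][:2]-o
    print("tcp riser mm",(p@xr*1000).round(1),(p@yr*1000).round(1),(s["tcp_pos"][2]*1000).round(1),"tool x yaw in riser",round(np.degrees(np.arctan2(M[1,0],M[0,0]))+5.19,2),"joints",s["joint_positions"].round(2))
E
python3 -c "
from h import *
where();c=shot('wrist','pics/w8.png');plate(c)
plate(shot('top'))"
```

```text
clock: 10.65
tcp_pos: [0.4998, 0.0405, 0.0688]
tool_rot: [0.0, 0.999, -0.047, 0.005]
force: [0.9, 0.7, 0.1]
width: 0.0424
clock: 11.15
tcp_pos: [0.5561, 0.087, 0.0651]
tool_rot: [0.0, 0.984, 0.18, 0.001]
force: [-0.4, -0.4, 0.2]
width: 0.0428
clock: 11.65
tcp_pos: [0.5554, 0.0867, 0.0651]
tool_rot: [0.0, 0.852, 0.524, 0.001]
force: [0.1, 0.1, 0.1]
width: 0.0431
clock: 12.15
tcp_pos: [0.5552, 0.0867, 0.0651]
tool_rot: [0.0, 0.739, 0.674, 0.0]
force: [0.3, 0.4, -0.0]
width: 0.0424
tcp riser mm 17.1 40.0 65.1 tool x yaw in riser 89.9 joints [ 0.08  0.36  1.88 -0.    0.9   0.17]
plate [ 21.8 -22.2] [68.8 87.5] 0.13 [[-12.699999809265137, 21.5], [-12.5, -66.0], [56.29999923706055, -65.9000015258789], [56.099998474121094, 21.600000381469727]]
plate [ 27.4 -82.7] [20.8 10.2] 5.27 [[16.600000381469727, -78.5999984741211], [17.600000381469727, -88.69999694824219], [38.20000076293945, -86.80000305175781], [37.29999923706055, -76.5999984741211]]
```

View pics/w8.png

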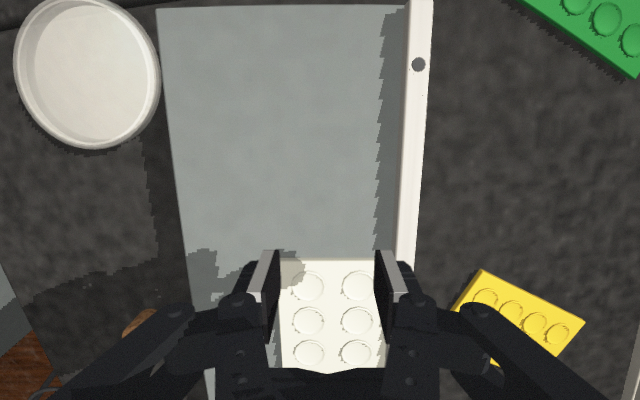

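The view shows the rail on the right (u≈415), the plate's end edge at v≈258 between the fingers, and a clear riser surface under the tips. I'll go down to plate height and push along −y.

```bash
python3 -m crank '[{"tx":0.003,"ty":0,"tz":0.025,"twist":0},{"tx":0,"ty":0,"tz":0.019,"twist":0},{"tx":0,"ty":0,"tz":0.004,"twist":0},{"tx":0,"ty":0,"tz":0.002,"twist":0},{"tx":0,"ty":0,"tz":0,"twist":0}]'
python3 -m crank '[{"tx":-0.005,"ty":0,"tz":0,"twist":0},{"tx":-0.005,"ty":0,"tz":0,"twist":0},{"tx":-0.005,"ty":0,"tz":0,"twist":0},{"tx":-0.005,"ty":0,"tz":0,"twist":0},{"tx":0,"ty":0,"tz":0,"twist":0}]'
python3 -c "
from h import *
where();c=shot('wrist','pics/w9.png');plate(c)"
```

```text
clock: 12.75
tcp_pos: [0.556, 0.0897, 0.0154]
tool_rot: [0.0, 0.738, 0.674, 0.0]
force: [0.2, -0.1, 0.3]
width: 0.0426
clock: 13.25
tcp_pos: [0.5538, 0.0689, 0.0153]
tool_rot: [0.0, 0.739, 0.674, 0.0]
force: [-0.1, 0.2, 0.4]
width: 0.0429
tcp riser mm 17.2 22.2 15.3 tool x yaw in riser 89.96 joints [ 0.05  0.43  1.9  -0.    0.81  0.14]
plate [ 18.1 -12.1] [45.4 58.4] 89.89 [[-11.100000381469727, -34.79999923706055], [47.29999923706055, -34.900001525878906], [47.400001525878906, 10.5], [-11.0, 10.600000381469727]]
```

It's moving with the tips, offset about 11.7 mm. The target is TCP y≈−75, so I'll push another 85 mm and then check.

```bash
python3 -m crank '[{"tx":-0.005,"ty":0,"tz":0,"twist":0},{"tx":-0.006,"ty":0,"tz":0,"twist":0},{"tx":-0.006,"ty":0,"tz":0,"twist":0},{"tx":-0.006,"ty":0,"tz":0,"twist":0},{"tx":-0.006,"ty":0,"tz":0,"twist":0}]'
python3 -m crank '[{"tx":-0.006,"ty":0,"tz":0,"twist":0},{"tx":-0.006,"ty":0,"tz":0,"twist":0},{"tx":-0.006,"ty":0,"tz":0,"twist":0},{"tx":-0.006,"ty":0,"tz":0,"twist":0},{"tx":-0.006,"ty":0,"tz":0,"twist":0}]'
python3 -c "
from h import *
where();c=shot('wrist','pics/w10.png');plate(c)"
python3 -m crank '[{"tx":-0.006,"ty":0,"tz":0,"twist":0},{"tx":-0.006,"ty":0,"tz":0,"twist":0},{"tx":-0.006,"ty":0,"tz":0,"twist":0},{"tx":-0.006,"ty":0,"tz":0,"twist":0},{"tx":0,"ty":0,"tz":0,"twist":0}]'
python3 -c "
from h import *
where();c=shot('wrist','pics/w11.png');plate(c)
c=shot('top','pics/top2.png')
V=cv2.cvtColor(c['image'],cv2.COLOR_RGB2GRAY);cv2.imwrite('pics/topc.png',cv2.resize(c['image'][160:280,250:460],None,fx=3.5,fy=3.5,interpolation=2)[:,:,::-1])"
```

```text
clock: 13.8
tcp_pos: [0.551, 0.0403, 0.015]
tool_rot: [0.0, 0.738, 0.674, 0.0]
force: [-0.5, 1.6, 1.8]
width: 0.0425
clock: 14.3
tcp_pos: [0.5482, 0.0105, 0.015]
tool_rot: [-0.0, 0.738, 0.674, 0.0]
force: [0.5, 1.3, 1.7]
width: 0.0425
tcp riser mm 17.0 -36.5 15.0 tool x yaw in riser 90.0 joints [-0.06  0.42  1.93  0.    0.8   0.03]
plate [ 18.5 -70.6] [45.3 57.2] 89.95 [[-10.199999809265137, -93.19999694824219], [47.099998474121094, -93.19999694824219], [47.099998474121094, -48.0], [-10.100000381469727, -47.900001525878906]]
clock: 14.85
tcp_pos: [0.5459, -0.0139, 0.0149]
tool_rot: [0.0, 0.739, 0.674, -0.0]
force: [0.8, 0.7, -0.7]
width: 0.043
tcp riser mm 16.9 -61.0 14.9 tool x yaw in riser 89.97 joints [-0.1   0.41  1.93 -0.    0.8  -0.01]
plate [ 17.9 -95.2] [44.7 58.1] 89.95 [[-11.199999809265137, -117.5999984741211], [47.0, -117.5999984741211], [47.0, -72.9000015258789], [-11.100000381469727, -72.80000305175781]]
```

View pics/topc.png

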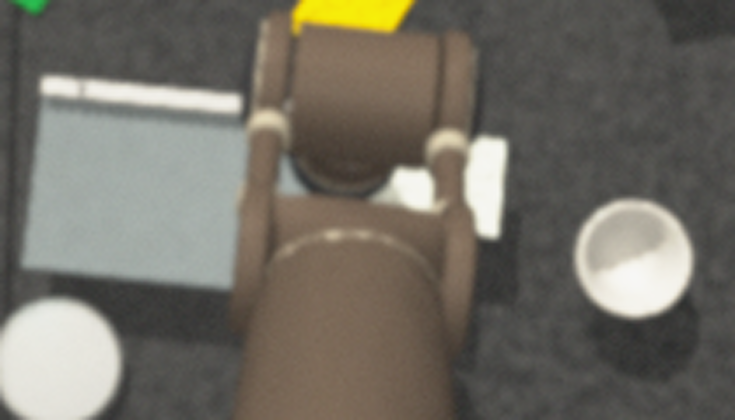

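The picture shows the plate sticking out to the right at (440–505, 140–240) in line with the rail, well short of the mortar at (635,258). Its trailing edge is at −73 mm and should be at −86.7, so I'll push 13.5 mm more, retreat, rise and look.

```bash
python3 -m crank '[{"tx":-0.004,"ty":0,"tz":0,"twist":0},{"tx":-0.004,"ty":0,"tz":0,"twist":0},{"tx":-0.0035,"ty":0,"tz":0,"twist":0},{"tx":-0.002,"ty":0,"tz":0,"twist":0},{"tx":0,"ty":0,"tz":0,"twist":0}]'
python3 -c "
from h import *
where()"
python3 -m crank '[{"tx":0.006,"ty":0,"tz":0,"twist":0},{"tx":0.01,"ty":0,"tz":0,"twist":0},{"tx":0,"ty":0,"tz":-0.04,"twist":0},{"tx":0,"ty":-0.045,"tz":-0.02,"twist":0},{"tx":0,"ty":-0.045,"tz":-0.02,"twist":0}]'
python3 -c "
from h import *
where()"
```

```text
clock: 15.45
tcp_pos: [0.5449, -0.0268, 0.015]
tool_rot: [0.0, 0.738, 0.674, -0.0]
force: [-0.4, 0.4, -0.6]
width: 0.0428
tcp riser mm 17.0 -73.9 15.0 tool x yaw in riser 89.99 joints [-0.13  0.41  1.93 -0.    0.8  -0.04]
clock: 15.95
tcp_pos: [0.4575, -0.0015, 0.0964]
tool_rot: [0.001, 0.738, 0.675, 0.001]
force: [-0.2, -0.4, 0.6]
width: 0.0428
tcp riser mm -72.3 -56.7 96.4 tool x yaw in riser 90.05 joints [-0.1   0.12  2.1   0.    0.91 -0.01]
```

```bash
python3 -m crank '[{"tx":-0.02,"ty":-0.015,"tz":-0.035,"twist":8.5},{"tx":-0.02,"ty":-0.015,"tz":-0.035,"twist":8.5},{"tx":-0.02,"ty":-0.01,"tz":-0.03,"twist":8.5},{"tx":0,"ty":0,"tz":0,"twist":8.5},{"tx":0,"ty":0,"tz":0,"twist":8.5}]'
python3 -m crank '[{"tx":0,"ty":0,"tz":0,"twist":8.5},{"tx":0,"ty":0,"tz":0,"twist":8.5},{"tx":0,"ty":0,"tz":0,"twist":8.5},{"tx":0,"ty":0,"tz":0,"twist":8.5},{"tx":0,"ty":0,"tz":0,"twist":8.5}]'
python3 -m crank '[{"tx":0,"ty":0,"tz":0,"twist":5},{"tx":0,"ty":0,"tz":0,"twist":0},{"tx":0,"ty":0,"tz":0,"twist":0}]'
python3 -c "
from h import *
import pickle
where();c=shot('wrist','pics/w12.png');plate(c);pickle.dump(c,open('w12.pkl','wb'))"
```

```text
clock: 16.45
tcp_pos: [0.4046, -0.0514, 0.1968]
tool_rot: [0.001, 0.934, 0.358, 0.002]
force: [-0.3, -0.0, -0.9]
width: 0.0426
clock: 16.95
tcp_pos: [0.4038, -0.0507, 0.195]
tool_rot: [-0.0, 1.0, -0.004, 0.0]
force: [-1.1, -0.7, 0.2]
width: 0.0428
clock: 17.25
tcp_pos: [0.4039, -0.051, 0.195]
tool_rot: [-0.0, 0.999, -0.044, 0.0]
force: [-0.1, -0.7, 0.3]
width: 0.0428
tcp riser mm -121.2 -110.8 195.0 tool x yaw in riser 0.16 joints [-0.23 -0.12  2.12  0.    1.14  1.43]
plate [   8.4 -140.2] [ 43.6 109.4] 0.62 [[-14.0, -85.69999694824219], [-12.800000190734863, -195.10000610351562], [30.799999237060547, -194.6999969482422], [29.600000381469727, -85.30000305175781]]
```

View pics/w12.png

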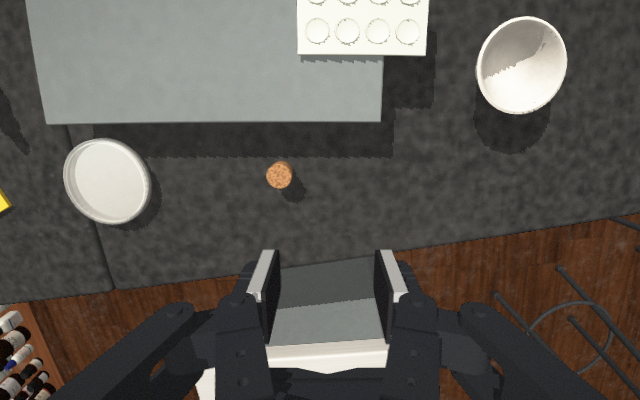

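The picture shows the plate cut off at the top (297–428, 0–55), over the riser's end at u≈383. I'll move 80 mm forward to see the rail side.

```bash
python3 -m crank '[{"tx":0.04,"ty":0.015,"tz":0,"twist":0},{"tx":0.04,"ty":0.015,"tz":0,"twist":0},{"tx":0,"ty":0,"tz":0,"twist":0},{"tx":0,"ty":0,"tz":0,"twist":0}]'
python3 -c "
from h import *
where();c=shot('wrist','pics/w13.png');plate(c)
cv2.imwrite('pics/w13c.png',cv2.resize(c['image'][0:220,220:460],None,fx=2.7,fy=2.7,interpolation=2)[:,:,::-1])"
```

```text
clock: 17.7
tcp_pos: [0.4808, -0.0886, 0.1944]
tool_rot: [-0.0, 0.999, -0.045, -0.001]
force: [-1.4, 0.8, 0.7]
width: 0.0429
tcp riser mm -41.2 -141.3 194.4 tool x yaw in riser 0.03 joints [-0.27  0.05  1.95  0.    1.14  1.39]
plate [  21.5 -140.3] [ 69.2 109.3] 0.4 [[-13.5, -85.9000015258789], [-12.699999809265137, -195.1999969482422], [56.5, -194.6999969482422], [55.70000076293945, -85.5]]
```

View pics/w13c.png

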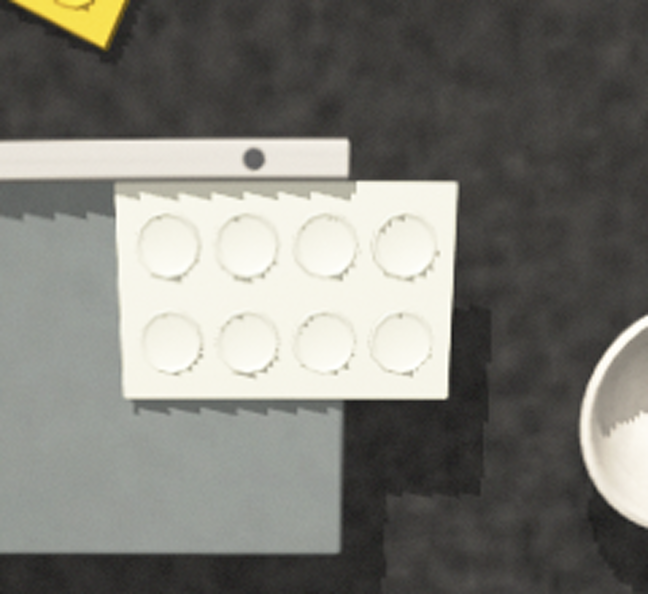

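The plate's far edge runs parallel to the rail (both slope about −0.009 px/px) with about 35 mm over the end. There's a thin line of about 1 mm between them and maybe 0.4° of yaw. A short, gentle press against the rail will make sure it's flush.

```bash
python3 -m crank '[{"tx":-0.002,"ty":-0.016,"tz":0.043,"twist":0},{"tx":0,"ty":0,"tz":0.043,"twist":0},{"tx":0,"ty":0,"tz":0.043,"twist":0},{"tx":0,"ty":0,"tz":0.035,"twist":0},{"tx":0,"ty":0,"tz":0.010,"twist":0}]'
python3 -m crank '[{"tx":0,"ty":0,"tz":0.004,"twist":0},{"tx":0.004,"ty":0,"tz":0,"twist":0},{"tx":0.004,"ty":0,"tz":0,"twist":0},{"tx":0,"ty":0,"tz":0,"twist":0}]'
python3 -c "
from h import *
where()"
```

```text
clock: 18.25
tcp_pos: [0.4752, -0.0708, 0.0177]
tool_rot: [-0.001, 0.999, -0.045, -0.004]
force: [0.2, 0.7, -0.6]
width: 0.0427
clock: 18.65
tcp_pos: [0.4913, -0.0739, 0.0192]
tool_rot: [0.0, 0.999, -0.045, 0.003]
force: [0.5, -0.3, 0.4]
width: 0.0429
tcp riser mm -32.1 -125.7 19.2 tool x yaw in riser 0.01 joints [-0.24  0.33  2.05  0.    0.76  1.42]
```

```bash
python3 -m crank '[{"tx":0,"ty":0,"tz":0.001,"twist":0},{"tx":0,"ty":0,"tz":0,"twist":0}]'
python3 -m crank '[{"tx":0.003,"ty":0,"tz":0,"twist":0},{"tx":0,"ty":0,"tz":0,"twist":0}]'
python3 -m crank '[{"tx":0.002,"ty":0,"tz":0,"twist":0},{"tx":0,"ty":0,"tz":0,"twist":0}]'
```

```text
clock: 18.85
tcp_pos: [0.4886, -0.0733, 0.0165]
tool_rot: [0.0, 0.999, -0.045, 0.0]
force: [0.5, -0.1, 0.9]
width: 0.0426
clock: 19.05
tcp_pos: [0.4918, -0.0736, 0.0162]
tool_rot: [0.0, 0.999, -0.045, 0.0]
force: [-0.0, -0.1, -0.1]
width: 0.0427
clock: 19.25
tcp_pos: [0.4935, -0.0737, 0.016]
tool_rot: [0.0, 0.999, -0.045, 0.0]
force: [0.6, 0.4, 0.4]
width: 0.0429
```

```bash
python3 -m crank '[{"tx":0.003,"ty":0,"tz":0.001,"twist":0},{"tx":0,"ty":0,"tz":0,"twist":0}]'
python3 -m crank '[{"tx":0.001,"ty":0,"tz":0,"twist":0},{"tx":0,"ty":0,"tz":0,"twist":0}]'
python3 -m crank '[{"tx":0.001,"ty":0,"tz":0,"twist":0},{"tx":0,"ty":0,"tz":0,"twist":0}]'
python3 -m crank '[{"tx":0.001,"ty":0,"tz":0,"twist":0},{"tx":0,"ty":0,"tz":0,"twist":0}]'
python3 -c "
from h import *
where()"
```

```text
clock: 19.45
tcp_pos: [0.4966, -0.074, 0.0149]
tool_rot: [0.0, 0.999, -0.045, 0.0]
force: [-0.4, 0.2, 0.2]
width: 0.0427
clock: 19.65
tcp_pos: [0.4973, -0.074, 0.015]
tool_rot: [0.0, 0.999, -0.045, 0.0]
force: [0.4, -0.8, -0.1]
width: 0.0428
clock: 19.85
tcp_pos: [0.4983, -0.0741, 0.015]
tool_rot: [0.0, 0.999, -0.045, 0.0]
force: [0.9, -0.6, 0.2]
width: 0.0429
clock: 20.05
tcp_pos: [0.4984, -0.0741, 0.0148]
tool_rot: [-0.0, 0.999, -0.045, -0.001]
force: [-1.7, 0.4, 1.2]
width: 0.0428
tcp riser mm -24.9 -125.2 14.8 tool x yaw in riser 0.01 joints [-0.23  0.35  2.03 -0.    0.77  1.43]
```

One more millimetre for a firm seat, then I'll back off, rise and check.

```bash
python3 -m crank '[{"tx":0.001,"ty":0,"tz":0,"twist":0},{"tx":0,"ty":0,"tz":0,"twist":0}]'
python3 -m crank '[{"tx":-0.006,"ty":0,"tz":0,"twist":0},{"tx":-0.011,"ty":0,"tz":0,"twist":0},{"tx":0,"ty":0,"tz":-0.04,"twist":0},{"tx":0,"ty":0,"tz":-0.045,"twist":0},{"tx":0,"ty":0.008,"tz":-0.045,"twist":0}]'
python3 -m crank '[{"tx":0,"ty":0.008,"tz":-0.045,"twist":0},{"tx":0,"ty":0,"tz":0,"twist":0},{"tx":0,"ty":0,"tz":0,"twist":0}]'
python3 -c "
from h import *
where();c=shot('wrist','pics/w14.png');plate(c)
Q=cloud(c);m=(abs(Q[...,0]-23)<30);print('plate z',[np.median(Q[m&(abs(Q[...,1]-y)<8)&(abs(Q[...,2]-50)<8)][:,2]).round(1) for y in(-100,-140,-185)])
cv2.imwrite('pics/w14c.png',cv2.resize(c['image'][0:280,120:640],None,fx=1.5,fy=1.5,interpolation=2)[:,:,::-1])"
```

```text
clock: 20.25
tcp_pos: [0.4985, -0.074, 0.0147]
tool_rot: [-0.0, 0.999, -0.045, -0.002]
force: [-5.0, -0.5, 3.8]
width: 0.0429
clock: 20.75
tcp_pos: [0.4817, -0.08, 0.1458]
tool_rot: [-0.0, 0.999, -0.045, -0.0]
force: [0.3, -0.0, 0.2]
width: 0.0427
clock: 21.05
tcp_pos: [0.4828, -0.0891, 0.1916]
tool_rot: [0.0, 0.999, -0.045, 0.002]
force: [1.2, 0.6, 0.1]
width: 0.0426
tcp riser mm -39.1 -141.6 191.6 tool x yaw in riser -0.02 joints [-0.27  0.06  1.96  0.    1.13  1.39]
plate [  21.8 -140.2] [ 68.1 109. ] 0.24 [[-12.5, -85.80000305175781], [-12.100000381469727, -194.8000030517578], [56.099998474121094, -194.5], [55.599998474121094, -85.5]]
plate z [np.float64(51.2), np.float64(51.1), np.float64(51.0)]
```

View pics/w14c.png

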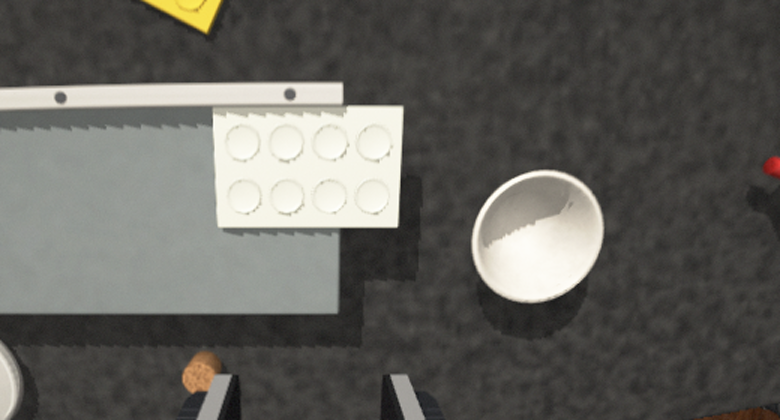

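The picture shows the plate flush along the rail and flat (z≈51 mm over its whole length), with about 35 mm (0.32 of its length) over the mortar's end. The mortar and cork are untouched. I'll hand it in.

```bash
python3 -m crank '[{"tx":0,"ty":0,"tz":0,"twist":0},{"tx":0,"ty":0,"tz":0,"twist":0},{"tx":0,"ty":0,"tz":0,"twist":0}]'; python3 -c "
from workcell import ticket
print(ticket.job_done())"
```

```text
clock: 21.4
tcp_pos: [0.4808, -0.0883, 0.1884]
tool_rot: [-0.0, 0.999, -0.045, -0.001]
force: [-1.1, 0.3, 0.2]
width: 0.0428
the job is handed in; nothing more can be done
None
```

The spot plate now lies flat along the rail, with about a third of its length over the end beside the mortar. I handed the job in at 21.4 s with the gripper clear of everything.

**What I did:** I pushed the plate square against the rail with both half-open fingertips. I then pushed it along the rail from its far end, and finished with one light press against the rail. The highest contact force I read was about 8 N.

**Last checks:**
- **Position:** the plate's centre was at about x = +22, y = −140 mm in the riser's frame (flush would be x = +23), turned about 0.2°.
- **Flatness:** the top read about 51 mm high along its whole length.
- **Overhang:** about 35 mm, or 0.32 of its length.
- **Other things:** the mortar, cork and dish looked undisturbed. I did not check the dropper bottle in a picture at the end, but the arm stayed well clear of it.

**What disagreed:**
- **Fingertip height:** both cameras, and later the touch on the riser, put the half-open tips about 31 mm behind the reported TCP. I set the pushing height from that touch.
- **Gap at the rail:** a line of about 1 mm showed between plate and rail after the slide, so I pressed it again.
- **Measuring error:** I measured the riser as 325 mm long instead of 320 mm, so positions along it could be off by about 2 mm.

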